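Hook the red wash basket out of the rinse tank

ROBOT

A 6-joint arm with a two-finger parallel gripper is mounted at the origin on the work surface. World frame = base frame: x ahead of the robot, y to its left, z up, the work surface at z = 0. Lengths are in m, angles in rad, forces in N, time in s.
With the tool pointing down it reaches from about 0.275 to 0.825 m from the base axis. Payload 5.2 kg.
Tool frame: the origin (TCP) lies on the centre line of the jaws, within the pads' length; the fingertips stand 11 mm ahead of it and the grasp point (between the pads) lies 8 mm behind it; z points along the fingers, y is the line along which they close (so a half turn about z gives the same grasp; the last joint's range is limited). The gripper opens to 93 mm and grips with 3 to 60 N. Pads are 15 mm wide; open, the fingers measure 128 mm over their backs; the gripper's body (75 mm by 188 mm) begins 65 mm behind the grasp point.
Start: joints at [-1.322, 0.259, 1.535, -0, 1.348, -0.203], TCP at [0.24, -0.495, 0.23] pointing down, gripper open.
Joint ranges: [-3.14, 3.14], [-0.91, 2.08], [0.19, 2.58], [-1.22, 4.36], [0.22, 2.71], [-3.12, 3.12]. Speed limits (rad/s): [2.57, 2.57, 3.14, 3.14, 3.14, 3.14].

INTERFACE

Orientations are given as a unit quaternion [w, x, y, z].
In Python, from cell import env, cams gives the robot as it stands.
- The arm moves only by the tool jog_arm, never from a script. Its argument "series" is one flat list of numbers, 5 for each row, row after row: the shift along the tool's x, y, z in m, then the turn about the tool's z in rad, then the finger opening in m, from 0 to 0.093. In form: [x, y, z, yaw, fingers, x, y, z, yaw, fingers, ...]. A call has 1 to 5 rows; each row is the pose to reach, as a shift and turn from the pose commanded when the call began, along the tool's axes at that moment; what a row does not reach only later rows make up. A row lasts 1/8 s, in which the tool goes at most 62.5 mm and 10.7 degrees, less where a joint would pass 70% of its speed; a pose out of reach is approached as far as the arm can. A call with a gripper value outside its range is refused whole. The fingers move at their own pace and stop on an object; "squeeze" is the grip in N (left out, the last holds). Time passes only in rows, so rows that repeat a pose let the fingers close. It gives the time, the measured TCP pose, the force, the opening and the grip force at its end, in the units of the state.
- env.get_obs(): the state, without advancing time (a new reading comes with each control period).
- cams.read_camera(name): name is "scene" or "top" or "wrist"; returns the picture (384x512x3 uint8, blue, green, red); there is no depth.
- cams.camera_model(name): a dict with "mtx" (3x3 intrinsics, pixels), "extrinsics" (4x4, takes a point from camera to world coordinates). Camera axes: x right, y down, z forward; pixel columns grow to the right and rows downward; lengths in m; the calibration is good to about 2 mm. A picture is of the moment at which its call begins: read the wrist's pose just before it. camera_model takes no time and is no camera call; for the wrist camera it gives the pose at the moment of the call.
- env.close_job(): hands the job in; it is judged then, once.
The state is a dict: "clock": time; "joints": joint angles; "joint_vel": joint speeds; "tau": joint torques, N m; "tcp_pos": TCP position; "orientation": TCP orientation; "contact_force": force on the tool from outside, world axes, zero at the start; "ft_torque": the same for the moment, N m; "gripper_width": finger opening in m; "grasp_force": force on a finger pad.
Only numpy, scipy, OpenCV 4.12 (cv2) and the standard library are available. Lean on these libraries where they do the work, as an engineer would, in place of code of your own. Each camera call takes 0.05 s, during which the arm holds its last target. There are 200 camera calls.

TASK

Take the orange-handled hook rod from its grey holder and use it, not the fingers, to hook the red basket of parts by its wire bail and lift it out of its deep well in the drained rinse tank. Stand the red basket gently upright in the white tray, unhook it, and hang the rod back in its holder as it was; leave the blue basket in its well.

Things in the scene. Friction and masses are not known exactly. Their poses are not given: they have to be found in the camera images.
- rod: Hook rod, 160 g, hung upright in a fixed grey box holder (mouth 60 x 50 mm, rim 120 high). Origin: hook's saddle (top of wire), below handle; z up, x to hook tip. Orange handle 18 x 18, z 109-169, grip at 139. Clear guard 90 x 80, underside z 105, rests on the rim. Steel wire 6 thick: shank at x -16, tip x 18, top z 11; hook spans x -19..21, down to z -6. Bail fits between x -13 and 14.
- basket_red: Red basket, 80-170 g, 46 x 46 x 18 mm, flat bottom. Origin: centre of underside, z up. Fixed wire bail 5 thick in its y-z plane: legs y +-21.5, top at centre z 58. Clear window under bail: z 19-55, y +-18. Hangs by side lugs (y +-36) on ledges, lifts straight up. Its well: 120 (x) x 80 (y) inside, rim 135 above table; basket mid in y, wall 64-72 from the bail on the -x side, 48-56 on +x.
- basket_blue: Same basket in blue, to be left in its well. Fixed clear-walled rinse tank: 130 (x) x 260 (y) mm, 135 high, axes along the baskets'; three wells side by side in y, 85 apart, 5 mm walls: red basket, blue basket, and one closed by a grey plate level with the rim. Baskets' undersides are 12 mm above the table.
- tray: White open tray, fixed, empty, 170 (x) x 150 (y) mm, rim 14 mm high, walls and floor 4 mm thick. Origin: centre of its underside, on the table; z up.
Mind the look-alikes: they are no part of the job. Several things have the shape of the basket_red; the one meant has the colours described above.

How it is judged:
On the way:
1. the red basket has been lifted clear above the tank's rim, hanging on the hook rod (height (world z) of basket_red above 0.137 m and contact force between rod and basket_red above 0.3 N), for 0.2 s.
At the end, for the whole second after the job is handed in: Red basket upright (7 deg) at rest on the floor of the white tray, inside its rim, free of the rod; rod at rest, upright (8 deg) in its holder, hook within 30 mm of where it began, turned any way that fits; blue basket within 15 mm of its start (x of basket_red in the frame of tray between -0.062 and 0.062 m and y of basket_red in the frame of tray between -0.052 and 0.052 m and z of basket_red in the frame of tray below 0.008 m and angle between basket_red's own z axis and vertical below 0.12 rad and linear speed of each of basket_red, rod below 0.02 m/s and contact force between rod and basket_red below 0.05 N and distance of rod from where it was at the start of the episode below 0.03 m and angle between rod's own z axis and vertical below 0.15 rad and distance of basket_blue from where it was at the start of the episode below 0.015 m); the robot touches nothing.
It fails at once if the fingers or the arm touch the red basket (contact force between any of the fingers, the arm and basket_red above 0.5 N).
It fails at once if the blue basket is taken out of its place in its well (distance of basket_blue from where it was at the start of the episode above 0.03 m).
It fails at once if the red basket is dropped or slammed into the tray (more than 15 N) (contact force between basket_red and tray above 15 N).
It also fails if it takes over 64 s, if anything falls off the work surface, if the arm or the gripper's body presses on something with over 40 N, if the wrist force passes 120 N, or if a joint passes its speed limit or range.

## Working session

There is one attempt and no reset: what is moved stays moved. The work goes in short steps, Python scripts to look and compute and a tool call to move; the robot and the scene stay as the last step left them, time stands still between calls to the robot, and variables do not carry over. Pictures are saved under pics/ and viewed, at most 10 in all, crops included, and the job is handed in when it is done.

Besides the shell and the picture viewer there is one more tool, called after "Request:" as a command line: name --argument value ..., lists and objects as JSON in quotes. jog_arm: Moves the arm, as the interface text tells. Its arguments: {"type":"object","properties":{"series":{"type":"array"},"squeeze":{"type":"number"}},"required":["series"]}

```bash
mkdir -p pics; ls; python3 - <<'E'
from cell import env,cams
import cv2,numpy as np
print(env.get_obs())
for n in ("scene","top"):
    im=cams.read_camera(n); cv2.imwrite(f"pics/{n}0.png",im); m=cams.camera_model(n); np.savez(f"pics/{n}0.npz",**m)
    print(n,m["mtx"],m["extrinsics"])
E
```

```text
pics
{'clock': 0.0, 'joints': array([-1.32178049e+00,  2.59320010e-01,  1.53608253e+00, -5.04179942e-05,
        1.34799268e+00, -2.02809548e-01]), 'joint_vel': array([-0.00022186, -0.00010702,  0.00082718, -0.00020457, -0.0011033 ,
       -0.00163885]), 'tau': array([-2.49825625e-04, -4.37307751e+01, -2.84003842e+01,  7.18586636e-02,
        4.12529579e-02, -1.16309002e-04]), 'tcp_pos': array([ 0.24000142, -0.49428302,  0.22883029]), 'orientation': array([-9.00475195e-04,  9.74588425e-01,  2.24001315e-01, -4.53949171e-05]), 'contact_force': array([-0.48063033,  0.1305548 , -0.11048261]), 'ft_torque': array([ 0.01671178, -0.04351245,  0.03703206]), 'grasp_force': 0.0, 'gripper_width': 0.09297383597507967}
scene [[390.24988858   0.         255.30056065]
 [  0.         390.24988858 198.47312296]
 [  0.           0.           1.        ]] [[-0.33582138  0.72036363 -0.60687746  1.10043702]
 [ 0.94191495  0.25990206 -0.21271376  0.20661694]
 [ 0.00449744 -0.64306078 -0.76580194  0.7039603 ]
 [ 0.          0.          0.          1.        ]]
top [[348.96784872   0.         257.58574495]
 [  0.         348.96784872 186.846343  ]
 [  0.           0.           1.        ]] [[ 0.01669854 -0.9830335   0.18266441  0.41681832]
 [-0.99961837 -0.02043444 -0.01858911  0.01757902]
 [ 0.02200637 -0.18228429 -0.98299957  0.85064052]
 [ 0.          0.          0.          1.        ]]
```

View pics/scene0.png

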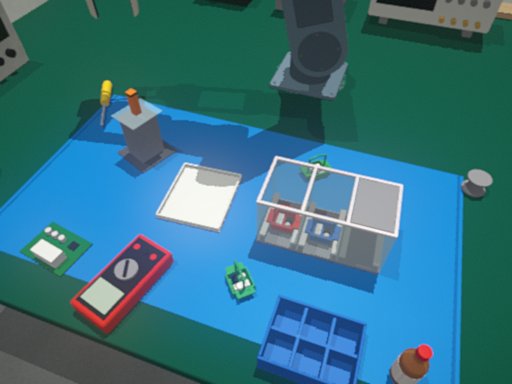

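View pics/top0.png

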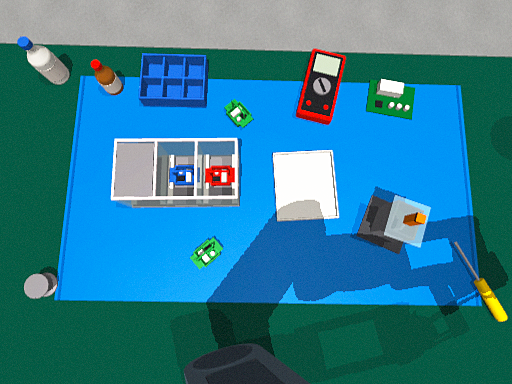

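Scene view: the rod handle is at (133,100), the tray at (200,196), the red basket at (284,220) and the blue one at (323,230). Top view: handle (414,218), guard (407,222), tray (306,185), red basket (220,176), blue basket (183,176). Next I'll enlarge the relevant parts.

```bash
python3 - <<'E'
import cv2,numpy as np
s=cv2.imread("pics/scene0.png");t=cv2.imread("pics/top0.png")
def c(im,x,y,w,h,k): return cv2.resize(im[y:y+h,x:x+w],(w*k,h*k),interpolation=cv2.INTER_CUBIC)
a=np.hstack([c(t,160,125,100,75,4),c(t,350,175,100,75,4)])
b=np.hstack([c(s,250,150,100,75,4),c(s,105,80,100,75,4)])
cv2.imwrite("pics/crop0.png",np.vstack([a,b]))
E
```

```text
(no output)
```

View pics/crop0.png

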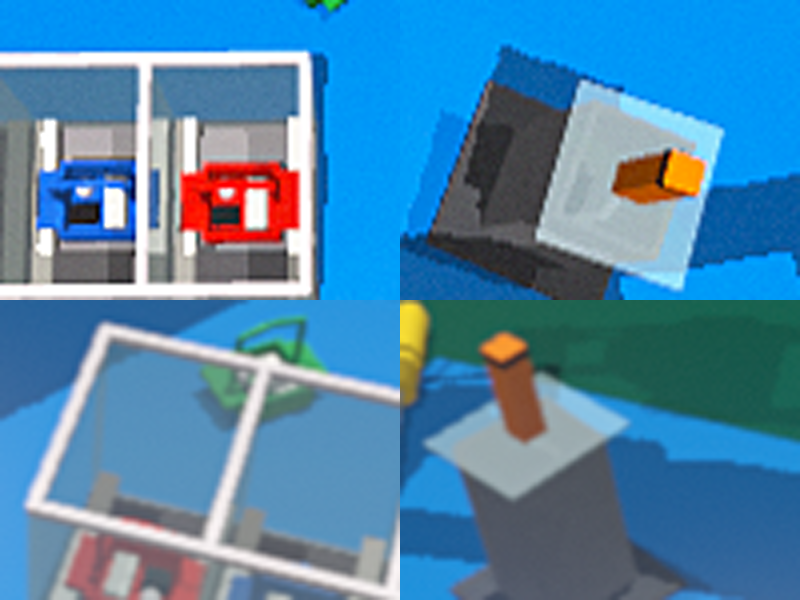

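The crops show the guard corners at top px (394.5,195), (431,207), (421,247.5) and (384,235). The handle's top face is at top px (421,218) and scene px (131,92.5). The red bail's arch is at the far side of the basket, near top px (220,167). Next I'll measure these with masks and rays.

```bash
cat > h.py <<'E'
import cv2,numpy as np
def ray(m,uv):
    E=m["extrinsics"]; d=E[:3,:3]@np.linalg.solve(m["mtx"],[uv[0],uv[1],1.]); return E[:3,3],d
def onz(m,uv,z):
    o,d=ray(m,uv); return o+d*(z-o[2])/d[2]
def tri(ma,a,mb,b):
    o1,d1=ray(ma,a);o2,d2=ray(mb,b)
    k=np.linalg.lstsq(np.c_[d1,-d2],o2-o1,rcond=None)[0]
    p,q=o1+k[0]*d1,o2+k[1]*d2
    return (p+q)/2,np.linalg.norm(p-q)
def proj(m,p):
    E=np.linalg.inv(m["extrinsics"]); q=m["mtx"]@(E[:3,:3]@p+E[:3,3]); return q[:2]/q[2]
def mask(im,lo,hi):
    return cv2.inRange(cv2.cvtColor(im,cv2.COLOR_BGR2HSV),lo,hi)
E
python3 - <<'E'
from h import *
T=dict(np.load("pics/top0.npz"));S=dict(np.load("pics/scene0.npz"))
t=cv2.imread("pics/top0.png");s=cv2.imread("pics/scene0.png")
np.set_printoptions(precision=4,suppress=True)
def blob(im,lo,hi,roi):
    m=mask(im,lo,hi);z=np.zeros_like(m);x,y,w,h=roi;z[y:y+h,x:x+w]=m[y:y+h,x:x+w]
    n=cv2.moments(z,True);return z,(n["m10"]/n["m00"],n["m01"]/n["m00"])
mt,ct=blob(t,(5,150,225),(25,255,255),(395,200,40,40))
ms,cs=blob(s,(5,150,215),(25,255,255),(120,85,30,30))
print("handle top",ct,mt.sum()/255,onz(T,ct,.184),cs,ms.sum()/255,onz(S,cs,.184),tri(T,ct,S,cs))
g=[(394.5,195),(431,207),(421,247.5),(384,235)]
G=np.array([onz(T,p,.122) for p in g]);print("guard",G.mean(0));e=np.diff(np.r_[G,G[:1]],axis=0);print(np.hypot(e[:,0],e[:,1]),np.degrees(np.arctan2(e[:,1],e[:,0])))
# tank rim outer corners: white mask; tray
w=mask(t,(0,0,200),(180,60,255))
for roi,z in (((100,130,150,80),.135),((265,140,80,85),.014)):
    q=np.zeros_like(w);x,y,W,H=roi;q[y:y+H,x:x+W]=w[y:y+H,x:x+W]
    pts=cv2.findNonZero(q);r=cv2.minAreaRect(pts);b=cv2.boxPoints(r);B=np.array([onz(T,p,z) for p in b])
    print(b.tolist());print(B,B.mean(0))
r=mask(t,(170,150,60),(180,255,255))|mask(t,(0,150,60),(8,255,255));bl=mask(t,(112,150,60),(125,255,255))
for n,m,roi in(("red",r,(200,150,40,40)),("blue",bl,(166,150,32,40))):
    x,y,W,H=roi; sub=m[y:y+H,x:x+W]; print(n)
    for i in range(10,38): print(y+i,''.join('#' if v else '.' for v in sub[i]))
# candidate bail rays
for uv in((220,166),(220,165),(220,167)): print(onz(T,uv,.0675))
E
```

```text
handle top (420.55696202531647, 217.9873417721519) 79.0 [ 0.4861 -0.3109  0.184 ] (130.5142857142857, 91.2) 35.0 [ 0.4862 -0.3088  0.184 ] (array([ 0.4858, -0.3101,  0.1838]), np.float64(0.0016445586814380323))
guard [ 0.4859 -0.3135  0.122 ]
[0.0806 0.0896 0.0801 0.0892] [-107.5348  162.2057   72.2408  -17.4791]
[[111.00000762939453, 198.99998474121094], [111.00000762939453, 137.99998474121094], [237.0, 137.99998474121094], [237.0, 198.99998474121094]]
[[0.5182 0.3047 0.135 ]
 [0.6487 0.3168 0.135 ]
 [0.6551 0.0499 0.135 ]
 [0.5233 0.0462 0.135 ]] [0.5863 0.1794 0.135 ]
[[272.36334228515625, 152.2371826171875], [333.90594482421875, 148.22354125976562], [338.4207763671875, 217.45083618164062], [276.878173828125, 221.4644775390625]]
[[ 0.6606 -0.0335  0.014 ]
 [ 0.6745 -0.1876  0.014 ]
 [ 0.5013 -0.1945  0.014 ]
 [ 0.4888 -0.0459  0.014 ]] [ 0.5813 -0.1154  0.014 ]
red
160 ........................................
161 ........................................
162 ........................................
163 ........................................
164 ...................................
[... 1450 characters left out ...]
..
171 ................................
172 ...........................#....
173 ................................
174 ..........#................#....
175 ................................
176 ................................
177 ................................
178 ................................
179 ................................
180 ................................
181 ................................
182 .....................#..........
183 ................................
184 ...........................#....
185 ................................
186 ................................
187 ................................
[0.6094 0.0901 0.0675]
[0.6117 0.0902 0.0675]
[0.607  0.0901 0.0675]
```

```bash
python3 - <<'E'
from h import *
np.set_printoptions(precision=4,suppress=True)
T=dict(np.load("pics/top0.npz"));t=cv2.imread("pics/top0.png")
c=cv2.resize(t[130:205,195:250],(55*8,75*8),interpolation=cv2.INTER_LANCZOS4)
cv2.imwrite("pics/crop1.png",c)
# predicted pixel positions for basket centre x candidates
for x in(.590,.594,.598,.606): print(x,[proj(T,np.array([x+dx,.09,z])).round(1).tolist() for dx,z in((0,.0675),(.023,.030),(-.023,.030),(-.023,.012))])
g=cv2.cvtColor(t,cv2.COLOR_BGR2HSV);w=mask(t,(0,0,200),(180,50,255))
for col in(120,135,150,165,180,200,215,230):
    r=np.flatnonzero(w[130:205,col])+130; print(col,r.tolist())
for row in(145,150,185,192): print(row,(np.flatnonzero(w[row,105:250])+105).tolist())
E
```

```text
0.59 [[219.8, 174.2], [221.4, 168.3], [220.7, 187.0], [221.3, 188.4]]
0.594 [[219.8, 172.5], [221.5, 166.7], [220.8, 185.4], [221.4, 186.8]]
0.598 [[219.9, 170.8], [221.5, 165.1], [220.9, 183.8], [221.5, 185.2]]
0.606 [[220.0, 167.4], [221.7, 161.8], [221.0, 180.5], [221.6, 182.0]]
120 [139, 140, 141, 196, 197, 198, 199]
135 [139, 140, 141, 197, 198, 199]
150 [138, 139, 140, 141, 196, 197, 198, 199]
165 [138, 139, 140, 196, 197, 198, 199]
180 [138, 139, 140, 172, 173, 196, 197, 198, 199]
200 [138, 139, 140, 156, 157, 158, 159, 160, 161, 162, 163, 164, 165, 166, 167, 168, 169, 170, 171, 172, 173, 174, 175, 176, 177, 178, 179, 180, 181, 182, 183, 184, 185, 186, 187, 196, 197, 198]
215 [138, 139, 140, 172, 173, 196, 197, 198]
230 [138, 139, 140, 196, 197, 198]
145 [114, 115, 116, 155, 156, 157, 195, 196, 197, 235, 236, 237]
150 [114, 115, 116, 154, 155, 156, 195, 196, 235, 236, 237]
185 [112, 113, 153, 154, 155, 170, 171, 172, 194, 195, 196, 197, 198, 199, 200, 206, 207, 208, 232, 233, 234, 235, 236, 237]
192 [111, 112, 113, 153, 154, 194, 195, 196, 235, 236, 237]
```

View pics/crop1.png

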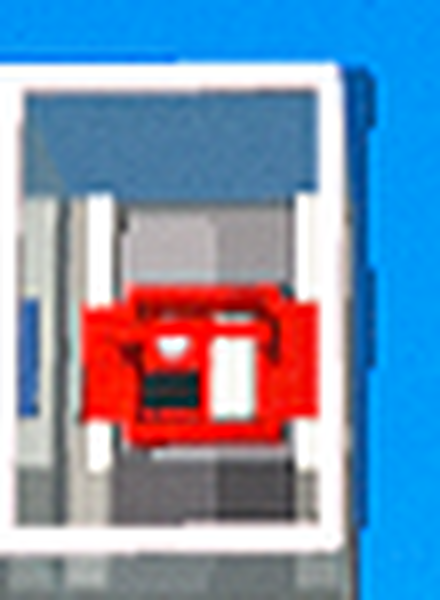

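The crop shows the red body spanning rows 166 to 185.4, the bail line near row 170.6, and the lugs spanning columns 205 to 235.

```bash
python3 - <<'E'
from h import *
np.set_printoptions(precision=4,suppress=True)
T=dict(np.load("pics/top0.npz"));t=cv2.imread("pics/top0.png");w=mask(t,(0,0,200),(180,50,255))
def yaw(P,ax):
    P=np.array(P)[:,:2];v=cv2.fitLine(P.astype(np.float32),cv2.DIST_HUBER,0,.001,.001).ravel();d=v[:2]*np.sign(v[ax]);return np.degrees(np.arctan2(d[1],d[0]))-90*ax,P.mean(0)
far=[onz(T,(c,np.flatnonzero(w[134:146,c]).mean()+134),.135) for c in range(116,234)]
near=[onz(T,(c,np.flatnonzero(w[191:203,c]).mean()+191),.135) for c in list(range(116,190))+list(range(212,231))]
print("far",yaw(far,1),"near",yaw(near,1))
for n,a,b in(("w3",230,241),("w2",190,200),("w1",150,160),("w0",108,119)):
    print(n,yaw([onz(T,(np.flatnonzero(w[r,a:b]).mean()+a,r),.135) for r in range(144,154)]+[onz(T,(np.flatnonzero(w[r,a:b]).mean()+a,r),.135) for r in range(189,195)],0))
print("bail",onz(T,(219.9,170.6),.0675),"lug",onz(T,(220,176),.030),"body",(onz(T,(220,165.9),.03)+onz(T,(220,185.4),.012))/2)
E
```

```text
far (np.float32(2.019638), array([0.6487, 0.1824])) near (np.float32(1.5141907), array([0.5239, 0.1914]))
w3 (np.float32(1.6024855), array([0.597 , 0.0504]))
w2 (np.float32(2.1305072), array([0.5951, 0.1359]))
w1 (np.float32(2.0692754), array([0.5932, 0.2208]))
w0 (np.float32(1.6375827), array([0.5913, 0.3056]))
bail [0.5985 0.09   0.0675] lug [0.5939 0.0927 0.03  ] body [0.5966 0.0936 0.021 ]
```

Measurements agree with the given sizes: the guard comes out 80 × 89 mm, the handle top at z 0.184, and the bail offset fits the well. Values used:
- **Red basket:** (0.597, 0.093), yaw 1.8°
- **Tray:** (0.581, −0.115)
- **Rod:** (0.486, −0.3105), yaw −17.6° or 180° from that

Moving above the handle.

Request:
jog_arm --series '[0.06,-0.012,0,0.15,0.093,0.12,-0.024,0,0.3,0.093,0.18,-0.036,0,0.46,0.093,0.24,-0.048,0,0.61,0.093,0.302,-0.0585,0,0.759,0.093]' --squeeze 45

```text
clock: 0.72
tcp_pos: [0.4872, -0.3091, 0.2294]
orientation: [-0.0, 0.988, -0.156, -0.0]
contact_force: [-0.7, -0.5, -0.4]
gripper_width: 0.0931
grasp_force: 0.0
```

Request:
jog_arm --series '[0,0,0,0,0.05,0,0,0,0,0.05]'

```text
clock: 0.98
tcp_pos: [0.4856, -0.3104, 0.2291]
orientation: [-0.0, 0.988, -0.152, -0.001]
contact_force: [-0.6, 0.2, -0.4]
gripper_width: 0.0776
grasp_force: 0.0
```

Request:
jog_arm --series '[0,0,0.03,0,0.05,0,0,0.06,0,0.05,0,0,0.083,0,0.05,0,0,0.083,0,0.05,0,0,0.083,0,0.05]'

```text
clock: 1.6
tcp_pos: [0.4856, -0.3119, 0.1476]
orientation: [0.0, 0.988, -0.154, 0.0]
contact_force: [0.5, 0.8, 0.5]
gripper_width: 0.0501
grasp_force: 0.0
```

Request:
jog_arm --series '[0,0,0,0,0.0,0,0,0,0,0.0,0,0,0,0,0.0,0,0,0,0,0.0,0,0,0,0,0.0]'

```text
clock: 2.22
tcp_pos: [0.4861, -0.3105, 0.1469]
orientation: [0.0, 0.988, -0.153, 0.0]
contact_force: [-0.3, -0.1, 1.8]
gripper_width: 0.0178
grasp_force: 44.9
```

Request:
jog_arm --series '[0,0,-0.03,0,0.0,0,0,-0.07,0,0.0,0,0,-0.11,0,0.0,0,0,-0.15,0,0.0,0,0,-0.18,0,0.0]'

```text
clock: 2.85
tcp_pos: [0.4861, -0.3105, 0.3281]
orientation: [0.0, 0.988, -0.153, 0.0]
contact_force: [0.9, 0.4, -2.4]
gripper_width: 0.0176
grasp_force: 44.9
```

Request:
jog_arm --series '[0,0,0,0,0,0,0,0,0,0]'

```text
clock: 3.1
tcp_pos: [0.4855, -0.3101, 0.3248]
orientation: [-0.001, 0.988, -0.153, -0.001]
contact_force: [0.0, -0.4, -1.1]
gripper_width: 0.0181
grasp_force: 44.9
```

```bash
python3 - <<'E'
from cell import env,cams
from h import *
o=env.get_obs();print(o["tcp_pos"],o["contact_force"],o["gripper_width"])
s=cams.read_camera("scene");cv2.imwrite("pics/scene1.png",s);w=cams.read_camera("wrist");cv2.imwrite("pics/wrist1.png",w)
S=cams.camera_model("scene");p=o["tcp_pos"];u,v=proj(S,p-[0,0,.08]).astype(int);print(u,v,p)
c=cv2.resize(s[max(v-60,0):v+60,max(u-50,0):u+50],None,fx=4,fy=4,interpolation=cv2.INTER_CUBIC)
w2=cv2.resize(w,(400,300));cv2.imwrite("pics/c2.png",np.hstack([c,cv2.copyMakeBorder(w2,0,c.shape[0]-300,0,0,0)]))
E
```

```text
[ 0.48551839 -0.31010431  0.32479813] [ 0.01750215 -0.42045165 -1.13354559] 0.018076490204914187
123 66 [ 0.48551839 -0.31010431  0.32479813]
```

View pics/c2.png

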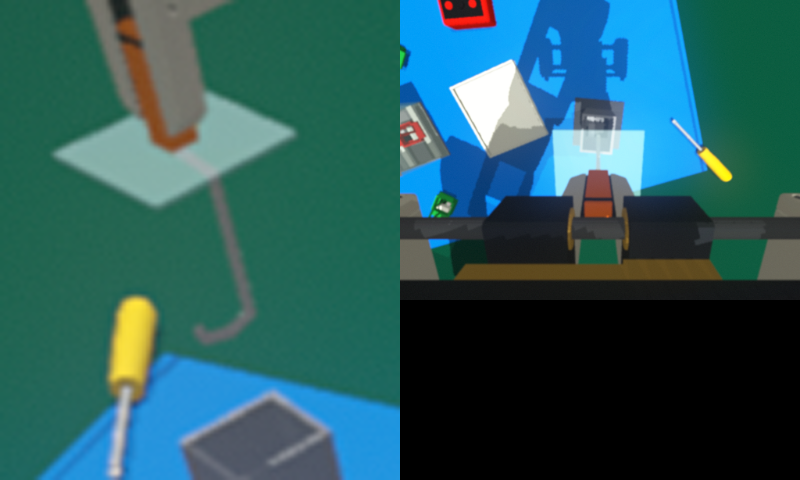

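The scene crop shows the hook's tip pointing left and slightly down, near px (122,87), with the shank bottom at (136,85). That makes rod x the same as tool x, at −17.6°. I'll check the rod's pose against this projection.

```bash
python3 - <<'E'
from h import *
S=dict(np.load("pics/scene0.npz"));a=np.radians(-17.6);x=np.array([np.cos(a),np.sin(a),0]);o=np.array([.4855,-.3101,.1930])
for d,z in((-.016,-.003),(-.016,.095),(.018,.009)): print(proj(S,o+d*x+[0,0,z]))
E
```

```text
[134.98396472  85.3589752 ]
[124.04696716  44.50991198]
[121.91774772  87.7355636 ]
```

Request:
jog_arm --series '[-0.002,-0.02,0,0,0,-0.007,-0.06,0,0,0,-0.012,-0.11,0,0,0,-0.017,-0.16,0,0,0,-0.022,-0.204,0,0,0]'

```text
clock: 3.82
tcp_pos: [0.5265, -0.1062, 0.3261]
orientation: [-0.0, 0.988, -0.153, -0.0]
contact_force: [0.4, -0.2, -1.2]
gripper_width: 0.0179
grasp_force: 44.9
```

Request:
jog_arm --series '[-0.005,-0.05,0,-0.07,0,-0.011,-0.1,0,-0.14,0,-0.016,-0.15,0,-0.22,0,-0.02,-0.185,0,-0.29,0,-0.0225,-0.2035,0,-0.339,0]'

```text
clock: 4.45
tcp_pos: [0.5661, 0.0942, 0.3261]
orientation: [-0.0, 1.0, 0.018, -0.001]
contact_force: [-0.1, -0.6, -0.3]
gripper_width: 0.0175
grasp_force: 44.9
```

Request:
jog_arm --series '[0,0,0,0,0,0,0,0,0,0]'

```text
clock: 4.7
tcp_pos: [0.5666, 0.0904, 0.3265]
orientation: [0.0, 1.0, 0.015, -0.0]
contact_force: [0.1, 0.3, -1.1]
gripper_width: 0.0177
grasp_force: 44.9
```

```bash
python3 - <<'E'
from cell import env,cams
from h import *
o=env.get_obs();p=o["tcp_pos"];print(p,o["orientation"])
W=cams.camera_model("wrist");w=cams.read_camera("wrist");t=cams.read_camera("top");s=cams.read_camera("scene")
for n,i in(("wrist2",w),("top2",t),("scene2",s)):cv2.imwrite(f"pics/{n}.png",i)
np.savez("pics/wrist2.npz",**W)
b=np.array([.597,.093,.0675]);print("bail in wrist",proj(W,b),"hook",proj(W,p-[0,0,.131]))
S=cams.camera_model("scene");u,v=proj(S,p-[0,0,.131]).astype(int);print("scene hook",u,v,proj(S,b))
c=cv2.resize(s[v-40:v+80,u-60:u+60],(560,560),interpolation=cv2.INTER_CUBIC)
u,v=proj(W,b).astype(int);print(u,v)
cv2.imwrite("pics/c3.png",c); 
E
```

```text
[0.5665898  0.09038284 0.32648847] [ 3.29039741e-04  9.99885742e-01  1.51109204e-02 -2.35172280e-04]
bail in wrist [252.25692248 147.79311657] hook [253.48238535 188.84776345]
scene hook 290 152 [283.56769063 206.63812278]
252 147
```

View pics/wrist2.png

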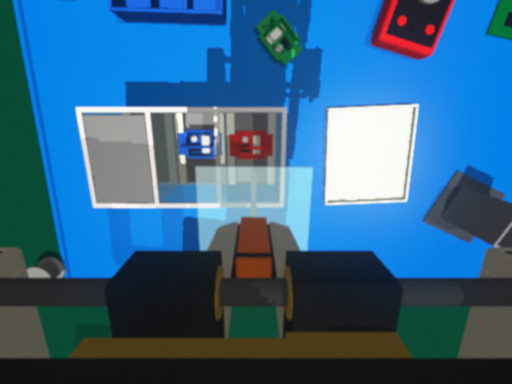

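The wrist view shows the red basket's centre at about (251,144), the hook shank at (253,190) under the clear guard, and the tray at (370,153). I'll measure the basket and tray again from this view.

```bash
python3 - <<'E'
from h import *
np.set_printoptions(precision=4,suppress=True)
W=dict(np.load("pics/wrist2.npz"));w=cv2.imread("pics/wrist2.png")
m=mask(w,(170,120,50),(180,255,255))|mask(w,(0,120,50),(8,255,255))
sub=m[120:175,222:282]
ys,xs=np.nonzero(sub);print(xs.min()+222,xs.max()+222,ys.min()+120,ys.max()+120)
for z in(.012,.03): print([onz(W,uv,z) for uv in((251.0,ys.min()+119.5),(251,ys.max()+120.5),(xs.min()+221.5,144),(xs.max()+222.5,144))])
g=mask(w,(0,0,190),(180,70,255));x=np.zeros_like(g);x[95:215,318:425]=g[95:215,318:425]
q=max(cv2.findContours(x,cv2.RETR_EXTERNAL,cv2.CHAIN_APPROX_NONE)[0],key=cv2.contourArea);q=cv2.approxPolyDP(q,6,True)[:,0]
P=np.array([onz(W,p,.014) for p in q]);print(q.tolist(),P,P.mean(0))
c=cv2.resize(w[118:208,215:295],None,fx=6,fy=6,interpolation=cv2.INTER_CUBIC);cv2.imwrite("pics/c4.png",c)
E
```

```text
230 271 131 158
[array([0.6199, 0.096 , 0.012 ]), array([0.572 , 0.0946, 0.012 ]), array([0.596 , 0.1326, 0.012 ]), array([0.5982, 0.0599, 0.012 ])]
[array([0.6209, 0.0959, 0.03  ]), array([0.5747, 0.0946, 0.03  ]), array([0.5979, 0.131 , 0.03  ]), array([0.6   , 0.0611, 0.03  ])]
[[417, 104], [328, 109], [326, 204], [406, 201]] [[ 0.6712 -0.1778  0.014 ]
 [ 0.6588 -0.0312  0.014 ]
 [ 0.4926 -0.0454  0.014 ]
 [ 0.5027 -0.1913  0.014 ]] [ 0.5813 -0.1115  0.014 ]
```

View pics/c4.png

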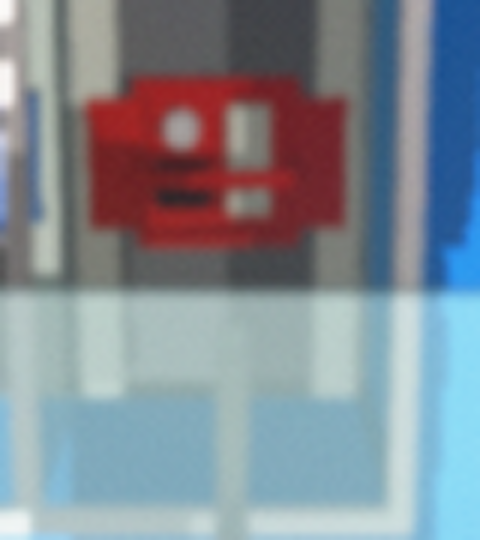

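The bail line is at wrist px (252,147.7), against a predicted (252.3,147.8), so the bail is at (0.597, 0.094). Lowering the hook on the −x side of it.

Request:
jog_arm --series '[0,-0.003,0,0,0,0,-0.003,0.03,0,0,0,-0.003,0.06,0,0,0,-0.003,0.09,0,0,0,-0.003,0.11,0,0]'

```text
clock: 5.48
tcp_pos: [0.5661, 0.094, 0.2152]
orientation: [-0.0, 1.0, 0.015, -0.001]
contact_force: [0.1, -0.2, -1.7]
gripper_width: 0.0179
grasp_force: 44.9
```

Request:
jog_arm --series '[0,0,0.012,0,0,0,0,0.024,0,0,0,0,0.036,0,0,0,0,0.036,0,0,0,0,0.036,0,0]'

```text
clock: 6.1
tcp_pos: [0.5671, 0.0943, 0.1811]
orientation: [0.0, 1.0, 0.016, 0.0]
contact_force: [-0.2, 0.4, -1.3]
gripper_width: 0.0175
grasp_force: 44.9
```

Request:
jog_arm --series '[0,0,0.002,0,0,0.008,0,0.002,0,0,0.016,0,0.002,0,0,0.024,0,0.002,0,0,0.03,0,0.002,0,0]'

```text
clock: 6.72
tcp_pos: [0.5974, 0.0952, 0.1785]
orientation: [-0.0, 1.0, 0.016, 0.0]
contact_force: [0.3, 0.8, -1.7]
gripper_width: 0.0177
grasp_force: 44.9
```

Request:
jog_arm --series '[0,0,0,0,0,0,0,-0.006,0,0,0,0,-0.012,0,0,0,0,-0.018,0,0,0,0,-0.024,0,0]'

```text
clock: 7.35
tcp_pos: [0.5966, 0.0953, 0.2032]
orientation: [0.0, 1.0, 0.016, 0.0]
contact_force: [0.0, 0.3, -2.4]
gripper_width: 0.0176
grasp_force: 44.9
```

Request:
jog_arm --series '[0,0,-0.006,0,0,0,0,-0.012,0,0,0,0,-0.012,0,0,0,0,-0.012,0,0,0,0,-0.012,0,0]'

```text
clock: 7.98
tcp_pos: [0.5965, 0.0953, 0.2143]
orientation: [-0.0, 1.0, 0.016, -0.0]
contact_force: [0.3, 0.1, -3.3]
gripper_width: 0.0178
grasp_force: 44.9
```

```bash
python3 - <<'E'
from cell import env,cams
from h import *
o=env.get_obs();p=o["tcp_pos"];print(p,o["contact_force"])
w=cams.read_camera("wrist");t=cams.read_camera("top")
cv2.imwrite("pics/wrist3.png",w);T=cams.camera_model("top");W=cams.camera_model("wrist")
u,v=proj(T,np.array([.597,.094,.05])).astype(int)
cv2.imwrite("pics/c5.png",np.hstack([w[110:310,160:360],cv2.resize(t[v-50:v+50,u-50:u+50],(200,200))]).repeat(2,0).repeat(2,1))
E
```

```text
[0.59647894 0.09526771 0.21426152] [ 0.29177209  0.13271755 -3.29183166]
```

View pics/c5.png

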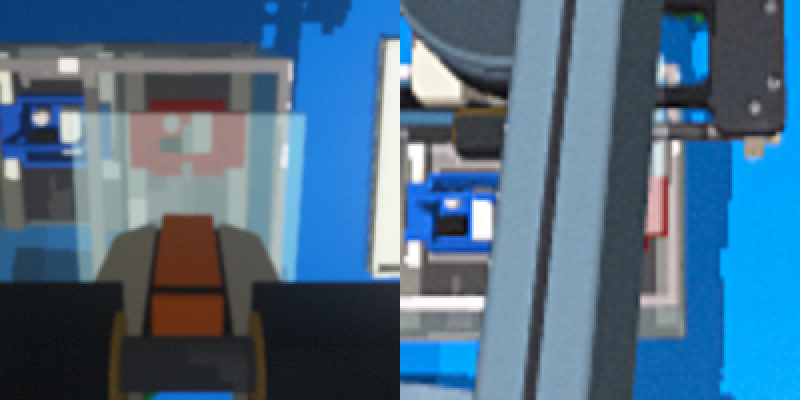

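The contact force rose by about 1.7 N and the basket appears raised under the guard at wrist crop (190,135), so it is hanging. I'll lift it straight up and clear.

Request:
jog_arm --series '[0,0,-0.01,0,0,0,0,-0.024,0,0,0,0,-0.04,0,0,0,0,-0.056,0,0,0,0,-0.072,0,0]'

```text
clock: 8.7
tcp_pos: [0.5968, 0.0953, 0.2882]
orientation: [0.0, 1.0, 0.016, 0.0]
contact_force: [-0.6, 0.1, -2.8]
gripper_width: 0.0178
grasp_force: 44.9
```

Request:
jog_arm --series '[0,0,-0.016,0,0,0,0,-0.032,0,0,0,0,-0.048,0,0,0,0,-0.06,0,0,0,0,-0.066,0,0]'

```text
clock: 9.32
tcp_pos: [0.5969, 0.0953, 0.3536]
orientation: [0.0, 1.0, 0.016, 0.0]
contact_force: [-0.4, -0.7, -2.4]
gripper_width: 0.0176
grasp_force: 44.9
```

Request:
jog_arm --series '[0,0,0,0,0,0,0,0,0,0,0,0,0,0,0]'

```text
clock: 9.7
tcp_pos: [0.5965, 0.0953, 0.352]
orientation: [-0.0, 1.0, 0.016, -0.001]
contact_force: [-0.4, 0.3, -3.1]
gripper_width: 0.0175
grasp_force: 44.9
```

```bash
python3 - <<'E'
from cell import env,cams
from h import *
o=env.get_obs();p=o["tcp_pos"];print(p,o["contact_force"])
s=cams.read_camera("scene");S=cams.camera_model("scene");u,v=proj(S,p-[0,0,.16]).astype(int);print(u,v)
cv2.imwrite("pics/c6.png",cv2.resize(s[max(v-70,0):v+80,u-90:u+90],None,fx=4,fy=4,interpolation=cv2.INTER_CUBIC))
E
```

```text
[0.59646931 0.09530757 0.35197534] [-0.35739788  0.34848533 -3.05726234]
288 164
```

View pics/c6.png

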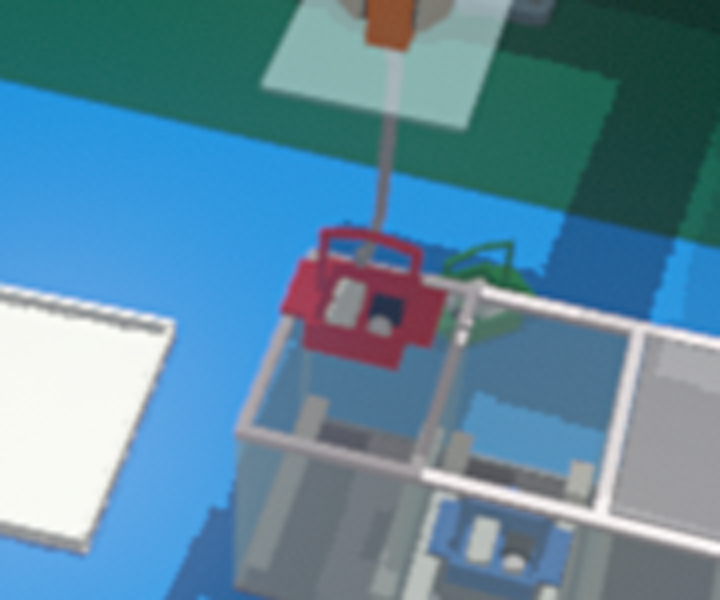

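The red basket hangs level on the hook above the rim, with its bail at crop (370,240), and the blue one is still in its well. Carrying it gently to the tray.

Request:
jog_arm --series '[-0.001,0.006,0,0,0,-0.002,0.018,0,0,0,-0.004,0.034,0,0,0,-0.006,0.052,0,0,0,-0.0075,0.07,0,0,0]'

```text
clock: 10.38
tcp_pos: [0.5912, 0.0234, 0.3527]
orientation: [0.0, 1.0, 0.016, 0.0]
contact_force: [-0.1, -0.1, -3.2]
gripper_width: 0.018
grasp_force: 44.9
```

Request:
jog_arm --series '[-0.002,0.018,0,0,0,-0.004,0.036,0,0,0,-0.006,0.054,0,0,0,-0.008,0.072,0,0,0,-0.0095,0.088,0,0,0]'

```text
clock: 11.0
tcp_pos: [0.5846, -0.0644, 0.3526]
orientation: [0.0, 1.0, 0.016, 0.0]
contact_force: [0.1, 0.6, -3.7]
gripper_width: 0.0178
grasp_force: 44.9
```

Request:
jog_arm --series '[-0.001,0.014,0,0,0,-0.003,0.026,0,0,0,-0.004,0.036,0,0,0,-0.005,0.044,0,0,0,-0.005,0.049,0,0,0]'

```text
clock: 11.62
tcp_pos: [0.5812, -0.1127, 0.3527]
orientation: [-0.0, 1.0, 0.016, -0.0]
contact_force: [-0.3, -0.6, -4.0]
gripper_width: 0.0177
grasp_force: 44.9
```

Request:
jog_arm --series '[0,0,0.01,0,0,0,0,0.024,0,0,0,0,0.04,0,0,0,0,0.056,0,0,0,0,0.072,0,0]'

```text
clock: 12.25
tcp_pos: [0.5811, -0.1121, 0.2792]
orientation: [-0.0, 1.0, 0.016, -0.0]
contact_force: [-0.3, 0.5, -2.8]
gripper_width: 0.0176
grasp_force: 44.9
```

Request:
jog_arm --series '[0,0,0.015,0,0,0,0,0.028,0,0,0,0,0.038,0,0,0,0,0.046,0,0,0,0,0.05,0,0]'

```text
clock: 12.88
tcp_pos: [0.5813, -0.1124, 0.2303]
orientation: [-0.0, 1.0, 0.016, -0.0]
contact_force: [0.0, 0.4, -2.2]
gripper_width: 0.0183
grasp_force: 44.9
```

Request:
jog_arm --series '[0,0,0,0,0,0,0,0,0,0,0,0,0,0,0,0,0,0,0,0]'

```text
clock: 13.38
tcp_pos: [0.5814, -0.1124, 0.2309]
orientation: [0.0, 1.0, 0.016, 0.0]
contact_force: [0.7, -0.9, -3.2]
gripper_width: 0.0177
grasp_force: 44.9
```

Request:
jog_arm --series '[0,0,0.006,0,0,0,0,0.014,0,0,0,0,0.022,0,0,0,0,0.028,0,0,0,0,0.031,0,0]'

```text
clock: 14.0
tcp_pos: [0.5811, -0.1122, 0.1989]
orientation: [-0.0, 1.0, 0.016, -0.0]
contact_force: [-0.2, 0.0, -2.2]
gripper_width: 0.0174
grasp_force: 44.9
```

Request:
jog_arm --series '[0,0,0.002,0,0,0,0,0.004,0,0,0,0,0.006,0,0,0,0,0.008,0,0,0,0,0.01,0,0]'

```text
clock: 14.62
tcp_pos: [0.5815, -0.1124, 0.1898]
orientation: [0.0, 1.0, 0.016, 0.0]
contact_force: [-0.3, 0.5, -2.0]
gripper_width: 0.0176
grasp_force: 44.9
```

Request:
jog_arm --series '[0,0,0.002,0,0,0,0,0.004,0,0,0,0,0.006,0,0,0,0,0.008,0,0,0,0,0.009,0,0]'

```text
clock: 15.25
tcp_pos: [0.5812, -0.1123, 0.1805]
orientation: [-0.0, 1.0, 0.016, -0.0]
contact_force: [-0.3, 0.6, -1.9]
gripper_width: 0.0177
grasp_force: 44.9
```

Request:
jog_arm --series '[0,0,0,0,0,0,0,0,0,0,0,0,0,0,0]'

```text
clock: 15.62
tcp_pos: [0.5813, -0.1124, 0.1807]
orientation: [0.0, 1.0, 0.016, 0.0]
contact_force: [0.5, 0.8, -2.1]
gripper_width: 0.0175
grasp_force: 44.9
```

```bash
python3 - <<'E'
from cell import env,cams
from h import *
o=env.get_obs();p=o["tcp_pos"];print(p,o["contact_force"])
s=cams.read_camera("scene");S=cams.camera_model("scene");u,v=proj(S,p-[0,0,.14]).astype(int);print(u,v)
np.savez("pics/scene_p.npz",p=p);cv2.imwrite("pics/c7.png",cv2.resize(s[v-60:v+60,u-70:u+70],None,fx=5,fy=5,interpolation=cv2.INTER_CUBIC)[:600])
E
```

```text
[ 0.58133707 -0.11235036  0.18074496] [ 0.54034151  0.80177869 -2.06502218]
198 185
```

View pics/c7.png

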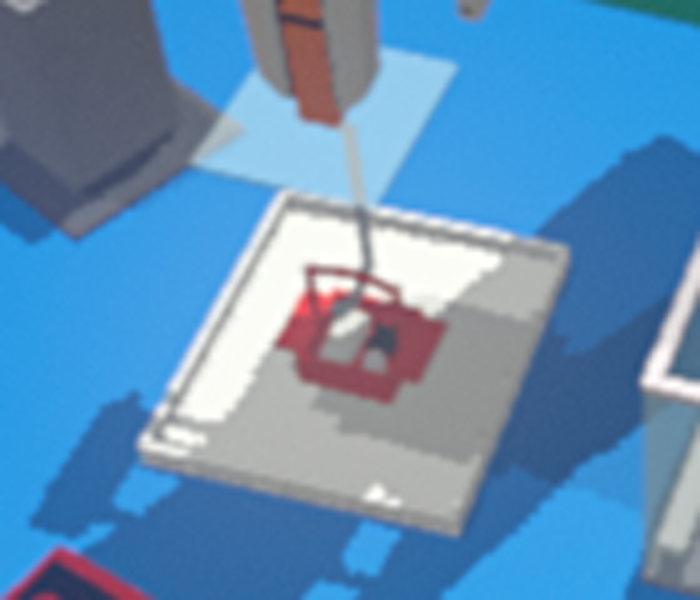

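The red basket stands in the tray at crop (360,345), upright. The tip is still level with the bail, so I'll drop the hook 9 mm, then back it out slowly along −x.

Request:
jog_arm --series '[0,0,0.003,0,0,0,0,0.006,0,0,0,0,0.0085,0,0,0,0,0.0085,0,0,0,0,0.0085,0,0]'

```text
clock: 16.3
tcp_pos: [0.5813, -0.1124, 0.1722]
orientation: [0.0, 1.0, 0.016, 0.0]
contact_force: [0.1, -0.2, -0.5]
gripper_width: 0.0176
grasp_force: 44.9
```

Request:
jog_arm --series '[-0.005,0,0,0,0,-0.01,0,0,0,0,-0.015,0,0,0,0,-0.02,0,0,0,0,-0.024,0,0,0,0]'

```text
clock: 16.92
tcp_pos: [0.5569, -0.1131, 0.1723]
orientation: [0.0, 1.0, 0.016, 0.0]
contact_force: [-0.5, 0.9, -2.0]
gripper_width: 0.0179
grasp_force: 44.9
```

Request:
jog_arm --series '[-0.005,0,0,0,0,-0.01,0,0,0,0,-0.014,0,0,0,0,-0.014,0,0,0,0,-0.014,0,0,0,0]'

```text
clock: 17.55
tcp_pos: [0.5434, -0.1136, 0.1722]
orientation: [0.0, 1.0, 0.016, 0.0]
contact_force: [0.7, 0.9, -2.2]
gripper_width: 0.0177
grasp_force: 44.9
```

```bash
python3 - <<'E'
from cell import env,cams
from h import *
np.set_printoptions(precision=4,suppress=True)
o=env.get_obs();p=o["tcp_pos"];print(p,o["contact_force"])
s=cams.read_camera("scene");S=cams.camera_model("scene");cv2.imwrite("pics/scene8.png",s)
b=np.array([.5813,-.1125,.004])
m=mask(s,(168,130,40),(180,255,255))|mask(s,(0,130,40),(6,255,255));u,v=proj(S,b+[0,0,.02]).astype(int);print(u,v)
n,l,st,c=cv2.connectedComponentsWithStats(m[v-35:v+35,u-40:u+40])
for i in range(1,n):
    if st[i,4]>15: print(st[i]+[u-40,v-35,0,0,0])
# predicted corners of basket in place
a=np.radians(1.8);R=np.array([[np.cos(a),-np.sin(a),0],[np.sin(a),np.cos(a),0],[0,0,1]])
for q in((0,-.0215,.058),(0,.0215,.058),(.023,.023,0),(.023,-.023,0),(0,.036,.015),(0,-.036,.015)): print(q,proj(S,b+R@np.array(q)).round(1))
for r in range(v-25,v+25): print(r,''.join('#' if x else '.' for x in m[r,u-28:u+32]))
E
```

```text
[ 0.5434 -0.1136  0.1722] [ 0.7035  0.8519 -2.2217]
199 189
[184 184   7  14  43]
[206 196   7   4  24]
(0, -0.0215, 0.058) [188.9 176.6]
(0, 0.0215, 0.058) [206.6 181. ]
(0.023, 0.023, 0) [205.7 205.2]
(0.023, -0.023, 0) [187.4 200.4]
(0, 0.036, 0.015) [214.1 195.1]
(0, -0.036, 0.015) [185.5 187.8]
164 ............................................................
165 ............................................................
166 ............................................................
167 ............................................................
168 ............................................................
169 ............................................................
170 ............................................................
171 ............................................................
172 ............................................................
173 ............................................................
174 ............................................................
175 ............................................................
176 ...............
[... 1750 characters left out ...]
..................................................
204 ............................................................
205 ............................................................
206 ............................................................
207 ............................................................
208 ............................................................
209 ............................................................
210 ............................................................
211 ............................................................
212 ............................................................
213 ............................................................
```

```bash
cat > red.py <<'E'
from h import *
def show(f,u,v):
    s=cv2.imread(f).astype(float);m=s[...,2]>1.35*np.maximum(s[...,0],s[...,1])
    for r in range(v-20,v+22): print(r,''.join('#' if x else '.' for x in m[r,u-25:u+30]))
E
python3 -c "
from red import *
show('pics/scene8.png',199,189)"
```

```text
169 .......................................................
170 .......................................................
171 .......................................................
172 .......................................................
173 .......................................................
174 .......................................................
175 .......................................................
176 .......................................................
177 .......................................................
178 .......................................................
179 ................#....###...............................
180 ..........................#............................
181 .............................#.........................
182 ...............................#.......................
183 ...............###..##..........##.....................
184 ...............###########.......#.....................
185 ..............################.###.....................
186 .............##########.############...................
187 .............###
[... 719 characters left out ...]
###############.########................
200 ..............########################.................
201 .................#################.....................
202 .....................############......................
203 .........................########......................
204 .............................###.......................
205 .......................................................
206 .......................................................
207 .......................................................
208 .......................................................
209 .......................................................
210 .......................................................
```

The red mask shows the basket upright in place, with the bail top spanning (190,179) to (207,184) and the lower corner at (204,204), as predicted. Raising the rod and returning it.

Request:
jog_arm --series '[0,0,-0.01,0,0,0,0,-0.03,0,0,0,0,-0.07,0,0,0,0,-0.115,0,0,0,0,-0.155,0,0]'

```text
clock: 18.23
tcp_pos: [0.5434, -0.1135, 0.3297]
orientation: [0.0, 1.0, 0.016, 0.001]
contact_force: [0.3, 0.3, -1.8]
gripper_width: 0.0176
grasp_force: 44.9
```

Request:
jog_arm --series '[-0.013,0.04,0,0.07,0,-0.027,0.085,0,0.14,0,-0.042,0.13,0,0.22,0,-0.056,0.17,0,0.29,0,-0.064,0.195,0,0.338,0]'

```text
clock: 18.85
tcp_pos: [0.4848, -0.3125, 0.3278]
orientation: [0.0, 0.988, -0.154, 0.0]
contact_force: [0.5, -0.1, -0.5]
gripper_width: 0.018
grasp_force: 44.9
```

Request:
jog_arm --series '[0,0,0,0,0,0,0,0,0,0,0,0,0,0,0]'

```text
clock: 19.23
tcp_pos: [0.4859, -0.3094, 0.3275]
orientation: [-0.0, 0.988, -0.152, 0.0]
contact_force: [0.2, 0.4, -1.5]
gripper_width: 0.018
grasp_force: 44.9
```

Request:
jog_arm --series '[0,0.001,0.03,0,0,0,0.001,0.065,0,0,0,0.001,0.1,0,0,0,0.001,0.135,0,0,0,0.001,0.16,0,0]'

```text
clock: 19.85
tcp_pos: [0.4853, -0.3099, 0.1658]
orientation: [-0.0, 0.988, -0.152, -0.001]
contact_force: [0.0, -0.4, -1.2]
gripper_width: 0.0178
grasp_force: 44.9
```

Request:
jog_arm --series '[0,0,0.006,0,0,0,0,0.012,0,0,0,0,0.016,0,0,0,0,0.019,0,0,0,0,0.019,0,0]'

```text
clock: 20.48
tcp_pos: [0.4853, -0.3115, 0.1484]
orientation: [0.0, 0.988, -0.153, 0.0]
contact_force: [0.3, 0.3, -1.4]
gripper_width: 0.0182
grasp_force: 44.9
```

Request:
jog_arm --series '[0,0,0,0,0,0,0,0,0,0]'

```text
clock: 20.72
tcp_pos: [0.4853, -0.3115, 0.1484]
orientation: [0.0, 0.988, -0.153, 0.0]
contact_force: [-0.6, -0.6, -1.2]
gripper_width: 0.0178
grasp_force: 44.9
```

Down another 1.5 mm onto the rim, then open the fingers and retreat upwards.

Request:
jog_arm --series '[0,0,0.001,0,0,0,0,0.0015,0,0,0,0,0.0015,0,0]'

```text
clock: 21.1
tcp_pos: [0.4853, -0.3115, 0.1469]
orientation: [0.0, 0.988, -0.152, 0.0]
contact_force: [-0.9, 0.5, 1.3]
gripper_width: 0.0178
grasp_force: 44.9
```

Request:
jog_arm --series '[0,0,0,0,0.05,0,0,0,0,0.05,0,0,0,0,0.05,0,0,0,0,0.05,0,0,0,0,0.05]'

```text
clock: 21.72
tcp_pos: [0.4852, -0.3114, 0.1466]
orientation: [-0.0, 0.988, -0.153, -0.0]
contact_force: [-0.0, -0.5, 0.4]
gripper_width: 0.0497
grasp_force: 0.0
```

Request:
jog_arm --series '[0,0,-0.01,0,0.05,0,0,-0.04,0,0.05,0,0,-0.08,0,0.05,0,0,-0.12,0,0.05,0,0,-0.15,0,0.05]'

```text
clock: 22.35
tcp_pos: [0.4855, -0.3116, 0.2996]
orientation: [0.001, 0.988, -0.152, 0.001]
contact_force: [-0.0, -0.9, 0.2]
gripper_width: 0.0499
grasp_force: 0.0
```

Request:
jog_arm --series '[-0.05,0,0,0,0.05,-0.1,0,0,0,0.05,-0.15,0,0,0,0.05,-0.15,0,0,0,0.05]'

```text
clock: 22.85
tcp_pos: [0.3401, -0.2651, 0.2978]
orientation: [0.001, 0.988, -0.153, 0.0]
contact_force: [0.2, -0.3, 0.0]
gripper_width: 0.0502
grasp_force: 0.0
```

```bash
python3 - <<'E'
from cell import env,cams
from red import *
np.set_printoptions(precision=4,suppress=True)
o=env.get_obs();print(o["clock"],o["tcp_pos"],o["gripper_width"])
t=cams.read_camera("top");s=cams.read_camera("scene");cv2.imwrite("pics/top9.png",t);cv2.imwrite("pics/scene9.png",s)
T=cams.camera_model("top");S=cams.camera_model("scene")
def cen(im,lo,hi,x,y,w,h):
    z=mask(im,lo,hi)[y:y+h,x:x+w];n=cv2.moments(z,True);return n["m00"],(n["m10"]/max(n["m00"],1)+x,n["m01"]/max(n["m00"],1)+y)
for n,im,M in(("t",t,T),("s",s,S)):
    for k,f in(("before",f"pics/{'top' if n=='t' else 'scene'}0.png"),("now",None)):
        i=cv2.imread(f) if f else im
        a=cen(i,(5,150,60),(25,255,255),*((395,195,40,45) if n=="t" else (118,82,30,36)))
        b=cen(i,(106,120,60),(125,255,160),*((168,162,26,28) if n=="t" else (304,214,36,32)))
        print(n,k,"handle",a,"blue",b)
d=cv2.absdiff(cv2.imread("pics/scene0.png"),s).max(2)
print("diff holder",(d[80:165,115:170]>60).sum(),"blue",(d[214:246,304:342]>60).sum())
tr=t.astype(float);m=(tr[...,2]>1.6*np.maximum(tr[...,0],tr[...,1]))
for r in range(160,205): print(r,''.join('#' if x else '.' for x in m[r,275:340]))
E
```

```text
22.85 [ 0.3401 -0.2651  0.2978] 0.05019966669284443
t before handle (206.0, (414.37864077669906, 219.14077669902912)) blue (90.0, (182.22222222222223, 171.9777777777778))
t now handle (204.0, (415.0049019607843, 219.60784313725492)) blue (81.0, (181.87654320987653, 171.51851851851853))
s before handle (185.0, (132.94594594594594, 100.71351351351352)) blue (1.0, (322.0, 232.0))
s now handle (46.0, (130.02173913043478, 93.67391304347827)) blue (1.0, (322.0, 232.0))
diff holder 547 blue 0
160 .................................................................
161 .................................................................
162 .................................................................
163 .................................................................
164 .................................................................
165 .................................................................
166 .................................................................
167 .................................................................
168 .............................................
[... 1840 characters left out ...]

195 .................................................................
196 .................................................................
197 .................................................................
198 .................................................................
199 .................................................................
200 .................................................................
201 .................................................................
202 .................................................................
203 .................................................................
204 .................................................................
```

The top view puts the handle within 1 px of its start and the blue basket unmoved. The red basket is square and upright mid-tray, and the arm is clear. Handing in.

```bash
python3 -c "
from cell import env
print(env.close_job())"
```

```text
the job is handed in; nothing more can be done
None
```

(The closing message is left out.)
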